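Index the valve block by handwheel and scan its code

ROBOT

A 7-joint arm with a two-finger parallel gripper is mounted at the origin on the work surface. World frame = base frame: x ahead of the robot, y to its left, z up, the work surface at z = 0. Lengths are in m, angles in rad, forces in N, time in s.
With the tool pointing down it reaches from about 0.4 to 0.875 m from the base axis. Payload 6.5 kg.
Tool frame: the origin (TCP) lies between the finger pads; the fingertips stand 17 mm ahead of it and the grasp point (between the pads) lies 2 mm behind it (robot.finger_overhang is the distance from the TCP to the fingertips, in m); z points along the fingers, y is the line along which they close (so a half turn about z gives the same grasp; the last joint's range is limited). The gripper opens to 88 mm and grips with 3 to 60 N. Pads are 18 mm wide; open, the fingers measure 123 mm over their backs; the gripper's body (75 mm by 187 mm) begins 45 mm behind the grasp point.
Start: joints at [1.044, 0.536, -0.004, 1.538, 0.003, 1.067, -0.071], TCP at [0.289, -0.582, 0.256] pointing down, gripper open.
Joint ranges: [-2.7, 2.7], [-0.37, 2.16], [-1.27, 1.26], [0.24, 2.4], [-1.31, 4.45], [0.19, 1.91], [-2.76, 2.76]. Speed limits (rad/s): [2.39, 2.39, 3.14, 3.14, 3.14, 3.14, 3.14].

INTERFACE

Orientations are given as [roll, pitch, yaw] about the fixed x, y, z axes, in that order (R = Rz(yaw) Ry(pitch) Rx(roll)).
In Python, from cell import robot gives the robot as it stands. The module is installed in compiled form; this text tells all that it offers.
- The arm moves only by the tool step_arm, never from a script. Its argument "motion" is a list of rows, each a list of 7 numbers: the shift along the tool's x, y, z normalised to -1 to 1, where 1 is 0.5 m, then the turn, a rotation vector about the tool's x, y, z normalised to -1 to 1, where 1 is 180 degrees, then the opening, from 0 (shut) to 1 (fully open). In form: [[x, y, z, ax, ay, az, hand], ...]. A call has 1 to 8 rows; each row shifts and turns the commanded pose from where the row before left it, along the tool's axes as they then stand; what a row does not reach is not made up. A row lasts 1/8 s, in which the tool goes at most 62.5 mm and 10.7 degrees, less where a joint would pass 70% of its speed; a pose out of reach is approached as far as the arm can. A call with a number of a shift or a turn outside -1 to 1 is refused whole. A call with a gripper value outside its range is refused whole. The fingers move at their own pace and stop on an object; the grip force is fixed at half the most. Time passes only in rows, so rows that do not move let the fingers close. It gives the time, the measured TCP pose, the force, the opening and the grip force at its end, in the units of the state.
- robot.read_state(): the state, without advancing time (a new reading comes with each control period).
- robot.get_image(name): name is "side" or "top" or "wrist"; returns the picture (400x640x3 uint8, blue, green, red); there is no depth.
- robot.camera_info(name): a dict with "vfov" (degrees; the focal length in pixels is half the picture's height over the tangent of half this angle, whatever the lens; pixels are square), "cx", "cy" (the principal point, pixels), "dist_coeffs" ([k1, k2, p1, p2, k3] as OpenCV has them; the pictures are not rectified), "R" (3x3) and "t" (3): a world point X has camera coordinates R X + t. Camera axes: x right, y down, z forward; pixel columns grow to the right and rows downward; lengths in m; the calibration is good to about 2 mm. A picture is of the moment at which its call begins: read the wrist's pose just before it. camera_info takes no time and is no camera call; for the wrist camera it gives the pose at the moment of the call.
- robot.hand_in(): hands the job in; it is judged then, once.
The state is a dict: "time_s": time; "q": joint angles; "qvel": joint speeds; "joint_torque": joint torques, N m; "tcp_pos": TCP position; "tool_rot": TCP orientation; "wrist_force": force on the tool from outside, world axes, zero at the start; "moment": the same for the moment, N m; "opening": finger opening in m; "grasp_force": force on a finger pad.
Only numpy, scipy, OpenCV 4.12 (cv2) and the standard library are available. Lean on these libraries where they do the work, as an engineer would, in place of code of your own. Each camera call takes 0.05 s, during which the arm holds its last target. There are 200 camera calls.

TASK

Crank the black handwheel until the code plate on the valve block faces the robot squarely, so that the line on the turntable meets the fixed black pointer, and let go of the wheel. Then take the hand scanner from its black tray, hold it level and steady for a good second with its window 5 to 10 cm in front of the plate, pointing straight at the plate's middle and without touching the fixture or the block with it, and set it back flat in its tray. Do not let the scanner drop, and leave the other things on the bench where they are.

Things in the scene. Friction and masses are not known exactly. Their poses are not given: they have to be found in the camera images.
- fixture: Cream rotary fixture, fixed: base slab 250 (x) x 340 (y) x 30 mm high. Origin: centre of its underside; its front (-x) faces the robot. In this frame the turntable's vertical axis stands at (50, 90) mm and the handwheel's hub at (-20, -110, 140) mm. The cream gearbox behind the wheel has a sloping face parallel to the rim, 45 mm behind the rim's middle.
- handwheel: Black handwheel: rim circle 132 mm across to the bar's middle, bar 16 mm thick, hub 30 mm across, three even 10 mm steel spokes. Origin: hub centre, in the rim's plane. z: its axis, out of the face, leaning 26 degrees from vertical to the fixture's front, so the face looks up and at the robot. x lies along a spoke and turns with the wheel. Friction 0.25 N m (4 N at the rim); stays where left.
- turntable (a joint): Angle (rad) of the 150 mm steel turntable, top 72 mm high, + anticlockwise from above. 0: the plate faces the fixture's front and the disc's black line meets the fixed black pointer. Geared 2:1: the wheel turns twice this angle, both the same way round. Starts at 1.55 to 2.3, so the wheel must go 178 to 264 degrees clockwise (seen facing it); 80 degrees of overrun before a stop.
- code_plate (a point): Middle of the white code plate with black bars (46 mm wide, 36 mm high, upright), on one side of the aluminium valve block (60 x 66 mm, 78 mm high) that is bolted to the turntable. It is 113 mm above the bench and 27 mm from the turntable's axis. x points from the plate into the block (so the plate faces -x), y along the plate, z up; it turns with the turntable.
- scanner: White bar-shaped hand scanner, about 250 g, 135 mm long: handle 36 mm wide, 40 mm high, x = -64 to 20 mm; then a wider head 50 mm wide, 44 mm high, x = 20 to 70 mm. Origin: on the flat underside, below the handle's front part, 10 mm behind the centre of mass. x points forwards to the window, z up. It starts lying flat in its tray.
- scan_window (a point): Middle of the dark window on the scanner's front end, 71 mm ahead of the scanner's origin and 22 mm above its underside; it looks along the scanner's x.
- tray: Shallow black tray of the scanner, fixed: 210 (x) x 140 (y) x 16 mm outside, walls 5 mm, floor 5 mm thick. Origin: centre of its underside. It may stand left or right of the fixture.
- parts_tray: Grey two-compartment parts tray, 200 x 140 x 30 mm, fixed, on the other side of the fixture from the scanner's tray. Origin: centre of its underside. A bystander.
- spring: Steel spring stack, 26 mm across, 42 mm high, standing in the parts tray. Origin: underside. A bystander.
- fitting: Brass fitting, 40 mm across, 35 mm high, standing in the parts tray. Origin: underside. A bystander.
- test_weight: Steel knobbed test weight, 56 mm across, 67 mm high, on the bench before the fixture. Origin: underside. A bystander.
- clamp_disc: Blue stepped clamp disc, 100 mm across, 40 mm high, on the bench before the fixture. Origin: underside. A bystander.
- parts_cup: Steel cup, 80 mm across, 70 mm high, at the back of the bench. Origin: underside. A bystander.
Mind the look-alikes: they are no part of the job. Leave any brown look-alike of the scanner alone.

How it is judged:
By the outcome, as a careful person would: the job done as asked, in the order asked, and still so for the second after the job is handed in, with the robot touching nothing.
It also fails if it takes over 72 s, if anything falls off the work surface, if the arm or the gripper's body presses on something with over 40 N, if the wrist force passes 120 N, or if a joint passes its speed limit or range.

## Working session

There is one attempt and no reset: what is moved stays moved. The work goes in short steps, Python scripts to look and compute and a tool call to move; the robot and the scene stay as the last step left them, time stands still between calls to the robot, and variables do not carry over. Pictures are saved under pics/ and viewed, at most 10 in all, crops included, and the job is handed in when it is done.

Besides the shell and the picture viewer there is one more tool, called after "Request:" by a JSON object that holds its "op" and its "data". step_arm: Moves the arm, as the interface text tells. Scaled input: -1 to 1 covers 0.5 m each way for a shift and 180 degrees each way for a turn. Its arguments: {"type":"object","properties":{"motion":{"type":"array"}},"required":["motion"]}

```bash
mkdir -p pics
python3 - <<'E'
from cell import robot
import cv2
for n in("side","top"):
    cv2.imwrite(f"pics/{n}0.png",robot.get_image(n))
    i=robot.camera_info(n);print(n,i)
s=robot.read_state();print(s)
E
```

```text
side {'vfov': 52.742334614517716, 'cx': 317.12652089123003, 'cy': 201.24772403090432, 'dist_coeffs': array([-0.0616434,  0.       ,  0.       ,  0.       ,  0.       ]), 'R': array([[-0.97241315, -0.23211282,  0.02315815],
       [-0.15131057,  0.55209428, -0.81993721],
       [ 0.17753246, -0.8008218 , -0.57198486]]), 't': array([0.45648158, 0.22826257, 1.08439714])}
top {'vfov': 56.47352696032076, 'cx': 317.6373745712537, 'cy': 202.33645246039592, 'dist_coeffs': array([-0.08425081,  0.        ,  0.        ,  0.        ,  0.        ]), 'R': array([[-0.0184362 , -0.99981162, -0.006069  ],
       [-0.99731173,  0.01881998, -0.07081747],
       [ 0.07091834,  0.00474708, -0.99747083]]), 't': array([-0.08729237,  0.48095708,  1.45654538])}
{'time_s': 0.1, 'q': array([ 1.04379169,  0.5370893 , -0.00445576,  1.53873855,  0.00261516,
        1.06727187, -0.0711859 ]), 'qvel': array([ 8.96570233e-05, -1.33221389e-03,  2.08495214e-03, -2.71565877e-03,
        2.79083920e-04,  1.09604071e-03, -9.05316124e-04]), 'joint_torque': array([ 2.55964900e-03, -5.72079921e+01,  9.93918814e-01, -2.52235097e+01,
       -5.61406917e-02,  1.33468240e-02,  4.96796793e-05]), 'tcp_pos': array([ 0.28880757, -0.58175128,  0.25494116]), 'tool_rot': array([-3.14009583e+00,  1.15713967e-04,  4.60912514e-01]), 'wrist_force': array([0.10168799, 0.33009064, 0.20296148]), 'moment': array([ 0.00457299, -0.00047932,  0.00648382]), 'grasp_force': 0.0, 'opening': 0.08842497899819805}
```

View pics/side0.png

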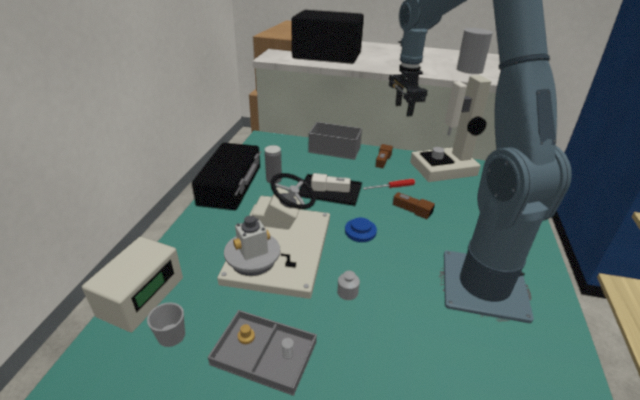

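View pics/top0.png

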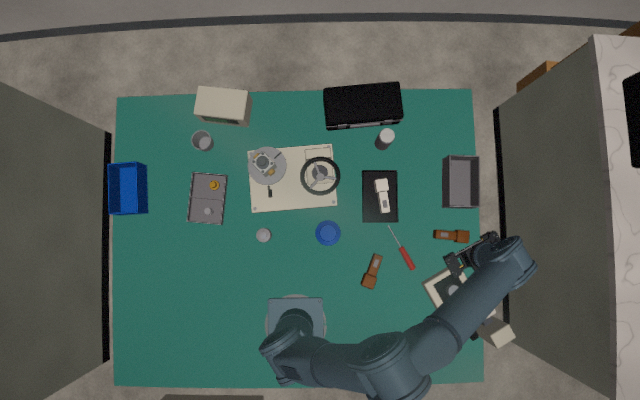

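The top view shows the fixture at about (293,178), the wheel at (320,176), and the black tray at (380,196) holding the white scanner. The brown look-alikes are at (372,271) and (451,236), and a white cylinder stands at (386,139). The white bar in the black tray fits the description, and I'll confirm it in an enlarged crop.

```bash
cat > h.py <<'E'
import numpy as np,cv2
from cell import robot
from scipy.spatial.transform import Rotation as Ro
def K(i):
    f=200/np.tan(np.radians(i['vfov']/2));return np.array([[f,0,i['cx']],[0,f,i['cy']],[0,0,1]])
def proj(n,P,i=None):
    i=i or robot.camera_info(n)
    return cv2.projectPoints(np.array(P,float).reshape(-1,3),cv2.Rodrigues(i['R'])[0],i['t'],K(i),i['dist_coeffs'])[0][:,0]
def ray(n,uv,z,i=None):
    i=i or robot.camera_info(n)
    p=cv2.undistortPoints(np.array(uv,float).reshape(-1,1,2),K(i),i['dist_coeffs'])[:,0]
    d=np.c_[p,np.ones(len(p))]@i['R'];c=-i['R'].T@i['t']
    return c+d*((np.atleast_1d(z)-c[2])/d[:,2])[:,None]
def crop(im,x,y,w,h,s,f): cv2.imwrite(f,cv2.resize(im[y:y+h,x:x+w],None,fx=s,fy=s,interpolation=cv2.INTER_CUBIC))
E
python3 - <<'E'
from h import *
crop(np.mean([robot.get_image("top") for _ in range(4)],0).astype(np.uint8),240,135,165,110,4.8,"pics/t1.png")
crop(np.mean([robot.get_image("side") for _ in range(4)],0).astype(np.uint8),210,160,160,140,4.2,"pics/s1.png")
E
```

```text
(no output)
```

View pics/t1.png

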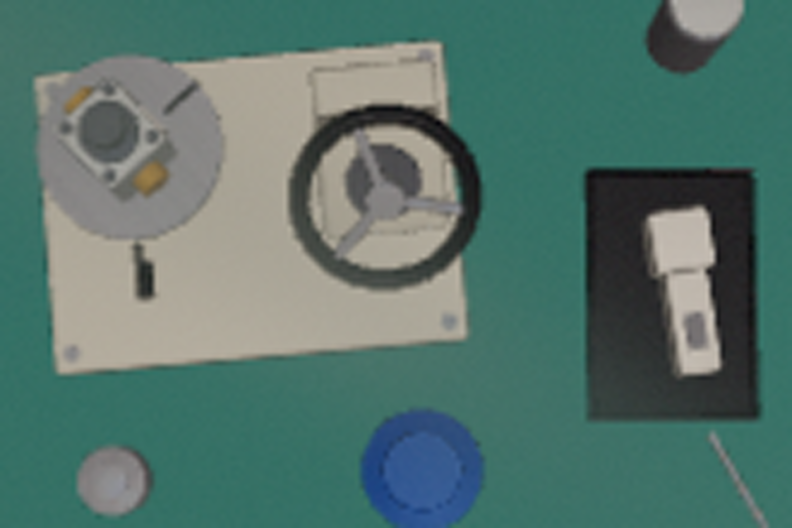

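View pics/s1.png

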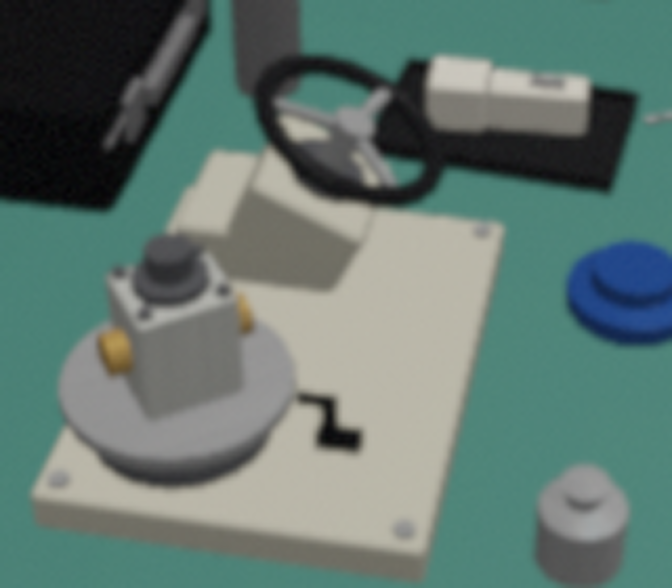

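The crop confirms the scanner: a white bar in the black tray, head up (+x), at full-image (381,195). The turntable line points up-right, about 130° from the pointer. Next I'll compute the poses.

```bash
cat > m.py <<'E'
from h import *
from scipy.optimize import least_squares
T=lambda a:np.array(a,float)/4.8+[240,135]-0.4
S=lambda a:np.array(a,float)/4.2+[210,160]-0.4
def fit(topP,topuv,sideP=[],sideuv=[],x0=(.6,0,0),z=0):
    def f(p):
        M=Ro.from_euler('z',p[2]).as_matrix();t=np.array([p[0],p[1],z])
        r=(proj("top",np.array(topP)@M.T+t)-topuv).ravel()
        if len(sideP): r=np.r_[r,(proj("side",np.array(sideP)@M.T+t)-sideuv).ravel()]
        return r
    s=least_squares(f,x0);return s.x,np.abs(s.fun).max()
L=.125;W=.17
fx,e=fit([[L,W,.03],[L,-W,.03],[-L,-W,.03],[-L,W,.03]],T([[35,76],[442,42],[467,340],[57,374]]),
 [[-L,W,.03],[-L,-W,.03]],S([[425,552],[505,226]]))
print("fixture",fx,e)
tr,e=fit([[.105,.07,.016],[.105,-.07,.016],[-.105,-.07,.016],[-.105,.07,.016]],T([[585,170],[752,168],[760,418],[588,420]]),x0=(.6,-.3,0))
print("tray",tr,e)
sc,e=fit([[.07,.025,.044],[.07,-.025,.044],[-.064,-.018,.04],[-.064,.018,.04]],T([[645,213],[708,206],[720,370],[678,377]]),x0=(.6,-.3,0),z=.005)
print("scanner",sc,e)
M=Ro.from_euler('z',fx[2]).as_matrix();o=np.array([fx[0],fx[1],0])
hub=o+M@[-.02,-.11,.14];tt=o+M@[.05,.09,.072]
print("hub",hub,"px",(proj("top",hub)-[240-.4,135-.4])*4.8,"tt",tt)
# line angle
p=ray("top",T([197,82]),.072)[0]-tt;print("theta",np.degrees(np.arctan2(p[1],p[0])-fx[2])-180+360, np.hypot(*p[:2]))
# spokes: wheel frame: x0=R applied ; axis tilt
Rw=M@Ro.from_euler('y',-26,degrees=True).as_matrix() # z->(-sin,0,cos)
c=-robot.camera_info("top")['R'].T@robot.camera_info("top")['t']
for uv in([362,133],[460,211],[338,255]):
    q=ray("top",T(uv),0)[0];d=q-c;n=Rw[:,2];P=c+d*(n@(hub-c))/(n@d);l=Rw.T@(P-hub);print("spoke",np.degrees(np.arctan2(l[1],l[0])),np.hypot(l[0],l[1]))
np.savez("m.npz",fx=fx,tr=tr,sc=sc,hub=hub,Rw=Rw,tt=tt)
E
python3 m.py
```

```text
fixture [0.58035794 0.00449624 0.0636919 ] 0.9960545202345088
tray [ 0.50104591 -0.34218829 -0.00820776] 0.35831416934559
scanner [ 0.4967566  -0.35077093  0.11046036] 0.23303204205313932
hub [ 0.56739986 -0.1065537   0.14      ] px [[385.02543823 197.58751425]] tt [0.62452816 0.09749619 0.072     ]
theta 128.21991630976507 0.07382462837679253
spoke 14.453788330571074 0.05375977250372445
spoke -105.5156745727991 0.058331496473411903
spoke 137.4537950311728 0.058328001674564645
```

```bash
cat >> h.py <<'E'
from scipy.linalg import logm,expm
def TM(R,p): A=np.eye(4);A[:3,:3]=R;A[:3,3]=p;return A
def cur():
    s=robot.read_state();return TM(Ro.from_euler('xyz',s['tool_rot']).as_matrix(),s['tcp_pos'])
def tool(z,y):
    z=np.array(z,float)/np.linalg.norm(z);y=np.array(y,float);y-=z*(y@z);y/=np.linalg.norm(y);return np.c_[np.cross(y,z),y,z]
def rows(A,B,n=None):
    r=np.linalg.inv(A)@B
    ang=np.degrees(np.linalg.norm(Ro.from_matrix(r[:3,:3]).as_rotvec()));d=np.linalg.norm(r[:3,3])
    n=n or int(np.ceil(max(ang/10.,d/.055,1)))
    E=expm(logm(r).real/n);v=np.r_[E[:3,3]/.5,Ro.from_matrix(E[:3,:3]).as_rotvec()/np.pi]
    print(n,"x",np.round(v,4).tolist());v=np.round(v,3)
    for _ in range(n): A=A@TM(Ro.from_rotvec(v[3:]*np.pi).as_matrix(),v[:3]*.5)
    return A
try:
    D=np.load("m.npz");hub,Rw,fx,sc,tt,tr=[D[k] for k in("hub","Rw","fx","sc","tt","tr")]
except Exception: pass
def wheel(al,be,h,r=.037):
    a,b=np.radians([al,be]);R=tool(-Rw[:,2],Rw@[np.cos(b),np.sin(b),0]);return TM(R,hub+Rw@[r*np.cos(a),r*np.sin(a),h])
E
python3 - <<'E'
from h import *
A=cur();a=np.radians(30)
B=TM(tool([0,0,-1],[np.cos(a),np.sin(a),0]),[.45,-.3,.32])
A=rows(A,B);A=rows(A,wheel(70,125,.13));print(A[:3,3])
E
```

```text
10 x [0.072, 0.0104, -0.0129, -0.0, -0.0, -0.052]
11 x [0.0008, 0.0484, 0.0078, -0.0037, -0.0144, -0.0489]
[ 0.51774041 -0.07585129  0.26286972]
```

Request:
{"op": "step_arm", "data": {"motion": [[0.072, 0.01, -0.013, 0, 0, -0.052, 0.5], [0.072, 0.01, -0.013, 0, 0, -0.052, 0.2], [0.072, 0.01, -0.013, 0, 0, -0.052, 0], [0.072, 0.01, -0.013, 0, 0, -0.052, 0], [0.072, 0.01, -0.013, 0, 0, -0.052, 0], [0.072, 0.01, -0.013, 0, 0, -0.052, 0], [0.072, 0.01, -0.013, 0, 0, -0.052, 0], [0.072, 0.01, -0.013, 0, 0, -0.052, 0]]}}

```text
time_s: 1.5
tcp_pos: [0.4591, -0.3697, 0.3079]
tool_rot: [3.141, 0.0, 1.774]
wrist_force: [-0.4, 0.3, 0.1]
opening: 0.01
grasp_force: 0.0
```

Request:
{"op": "step_arm", "data": {"motion": [[0.072, 0.01, -0.013, 0, 0, -0.052, 0], [0.072, 0.01, -0.013, 0, 0, -0.052, 0], [0.001, 0.048, 0.008, -0.004, -0.014, -0.049, 0], [0.001, 0.048, 0.008, -0.004, -0.014, -0.049, 0], [0.001, 0.048, 0.008, -0.004, -0.014, -0.049, 0], [0.001, 0.048, 0.008, -0.004, -0.014, -0.049, 0], [0.001, 0.048, 0.008, -0.004, -0.014, -0.049, 0], [0.001, 0.048, 0.008, -0.004, -0.014, -0.049, 0]]}}

```text
time_s: 2.5
tcp_pos: [0.5344, -0.1882, 0.2967]
tool_rot: [-3.09, 0.262, 3.036]
wrist_force: [0.7, -0.7, -0.4]
opening: 0.0004
grasp_force: 0.0
```

Request:
{"op": "step_arm", "data": {"motion": [[0.001, 0.048, 0.008, -0.004, -0.014, -0.049, 0], [0.001, 0.048, 0.008, -0.004, -0.014, -0.049, 0], [0.001, 0.048, 0.008, -0.004, -0.014, -0.049, 0], [0.001, 0.048, 0.008, -0.004, -0.014, -0.049, 0], [0.001, 0.048, 0.008, -0.004, -0.014, -0.049, 0], [0, 0, 0, 0, 0, 0, 0]]}}

```text
time_s: 3.25
tcp_pos: [0.5164, -0.0756, 0.2621]
tool_rot: [-2.887, 0.365, -2.417]
wrist_force: [-0.3, -0.5, -0.8]
opening: 0.0002
grasp_force: 0.0
```

Run:
```python
from h import *
s=robot.read_state();print(s['q'].round(2),s['opening'],s['time_s'])
rows(cur(),wheel(70,125,.13))
i=robot.camera_info("wrist");im=robot.get_image("wrist")
print(proj("wrist",hub,i), proj("wrist",[wheel(k,0,0,.066)[:3,3] for k in (0,90,180,270)],i))
cv2.imwrite("pics/w1.png",im)
```

```text
[ 0.97  0.25 -0.95  2.15  0.31  0.42  2.07] 0.000182522964277674 3.25
1 x [-0.0057, -0.0026, 0.0023, 0.0056, -0.0008, -0.0002]
[[288.1940308  158.27719943]] [[244.54153347 222.76135511]
 [356.14219913 203.62453663]
 [337.84930929  85.54160032]
 [214.07450241 108.92736506]]
```

View pics/w1.png

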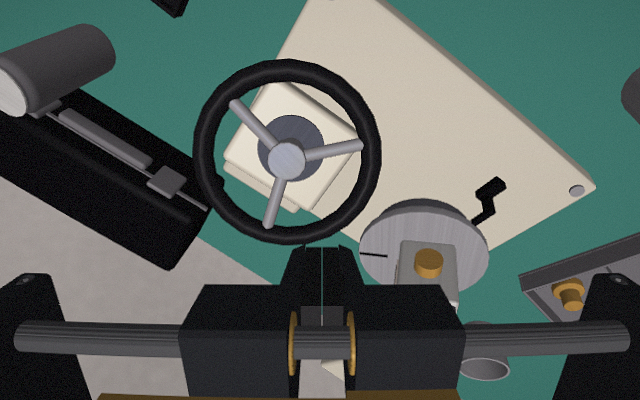

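The wrist view shows the hub at (287,160), against a predicted (288,158), so the model holds. Spokes end at (268,225), (361,145) and (233,104). Next I'll insert the closed fingers in the gap.

Run:
```python
from h import *
A=cur();A=rows(A,wheel(75,141,.04),3);A=rows(A,wheel(75,141,.003),2)
# cranking: alpha -10deg per row
rows(wheel(75,141,.003),wheel(65,131.5,.003),1)
rows(wheel(75,165,.003),wheel(65,155,.003),1)
```

```text
3 x [-0.0004, 0.0012, 0.061, 0.0017, 0.0, -0.03]
2 x [-0.0007, 0.0003, 0.037, -0.0004, -0.0, 0.0001]
1 x [-0.0042, -0.0122, -0.0, -0.0, -0.0, 0.0528]
1 x [0.0011, -0.0128, -0.0, -0.0, 0.0, 0.0556]
```

Request:
{"op": "step_arm", "data": {"motion": [[0, 0.001, 0.061, 0.002, 0, -0.03, 0], [0, 0.001, 0.061, 0.002, 0, -0.03, 0], [0, 0.001, 0.061, 0.002, 0, -0.03, 0], [-0.001, 0, 0.037, 0, 0, 0, 0], [-0.001, 0, 0.037, 0, 0, 0, 0], [0, 0, 0, 0, 0, 0, 0]]}}

```text
time_s: 4.05
tcp_pos: [0.5741, -0.0702, 0.1466]
tool_rot: [-2.776, 0.279, -2.135]
wrist_force: [-1.0, -0.3, -0.0]
opening: 0.0001
grasp_force: 0.0
```

Run:
```python
from h import *
s=robot.read_state();print(s['q'].round(2));A=cur()
l=Rw.T@(A[:3,3]-hub);y=Rw.T@A[:3,1];print(l,np.degrees(np.arctan2(l[1],l[0])),np.degrees(np.arctan2(y[1],y[0])))
for k in range(3):
  A=rows(A,wheel(65-10*k,132-9*k,.003),1)
A=wheel(45,114,.003)
for k in range(5):
  A=rows(A,wheel(35-10*k,105-9*k,.003),1)
```

```text
[ 0.5   0.48 -0.51  2.14  0.97  0.2   1.69]
[0.01096727 0.0358063  0.0019751 ] 72.97047054922169 141.10193026855939
1 x [-0.0023, -0.0101, -0.002, -0.0009, 0.0, 0.0506]
1 x [-0.0043, -0.0123, -0.0, 0.0001, -0.0, 0.0496]
1 x [-0.0042, -0.0126, -0.0, 0.0001, -0.0, 0.0496]
1 x [-0.0036, -0.0124, 0.0, -0.0, -0.0, 0.05]
1 x [-0.003, -0.0129, -0.0, 0.0, -0.0, 0.05]
1 x [-0.0031, -0.0124, -0.0, -0.0, -0.0, 0.05]
1 x [-0.003, -0.013, -0.0, -0.0, -0.0, 0.05]
1 x [-0.0027, -0.0126, -0.0, -0.0, -0.0, 0.05]
```

Request:
{"op": "step_arm", "data": {"motion": [[-0.002, -0.01, 0, 0, 0, 0.05, 0], [-0.004, -0.012, 0, 0, 0, 0.05, 0], [-0.004, -0.013, 0, 0, 0, 0.05, 0], [-0.004, -0.012, 0, 0, 0, 0.05, 0], [-0.003, -0.013, 0, 0, 0, 0.05, 0], [-0.003, -0.012, 0, 0, 0, 0.05, 0], [-0.003, -0.013, 0, 0, 0, 0.05, 0]]}}

```text
time_s: 4.92
tcp_pos: [0.5994, -0.0964, 0.1599]
tool_rot: [3.035, 0.448, 2.973]
wrist_force: [-1.3, 11.3, 1.2]
opening: 0.0003
grasp_force: 5.8
```

```bash
cat > w.py <<'E'
from h import *
import sys
s=robot.read_state();print(s['q'].round(2),s['wrist_force'].round(1));A=cur()
l=Rw.T@(A[:3,3]-hub);y=Rw.T@A[:3,1];al=np.degrees(np.arctan2(l[1],l[0]));be=np.degrees(np.arctan2(y[1],y[0]))
print(l.round(4),np.hypot(l[0],l[1]),al,be,"tilt",Rw[:,2]@-A[:3,2])
a1,b1,n=map(float,sys.argv[1:]);a1=al-(al-a1)%360;b1=be-(be-b1)%360
for k in range(1,int(n)+1):
  A=rows(A,wheel(al+(a1-al)*k/n,be+(b1-be)*k/n,.003),1)
E
python3 w.py -76 6 8
```

```text
[ 0.49  0.48 -0.43  2.07  0.52  0.2   1.08] [-1.3 11.3  1.2]
[0.038  0.0081 0.0037] 0.03884312687975904 12.038984102015638 78.03813925554539 tilt 0.999975436000694
1 x [-0.0011, -0.015, 0.0012, 0.0019, 0.0012, 0.05]
1 x [-0.0042, -0.0136, 0.0003, -0.0001, 0.0003, 0.05]
1 x [-0.0036, -0.0133, 0.0003, -0.0001, 0.0003, 0.0501]
1 x [-0.0027, -0.0142, 0.0003, -0.0, 0.0003, 0.0501]
1 x [-0.0024, -0.0142, 0.0003, 0.0, 0.0003, 0.0501]
1 x [-0.0025, -0.0142, 0.0003, 0.0001, 0.0003, 0.0502]
1 x [-0.0021, -0.0142, 0.0003, 0.0001, 0.0003, 0.0502]
1 x [-0.0012, -0.0143, 0.0003, 0.0002, 0.0002, 0.0502]
```

Request:
{"op": "step_arm", "data": {"motion": [[-0.002, -0.014, 0, 0, 0, 0.05, 0], [-0.004, -0.0136, 0, 0, 0, 0.05, 0], [-0.0036, -0.0135, 0, 0, 0, 0.05, 0], [-0.003, -0.014, 0, 0, 0, 0.05, 0], [-0.0025, -0.014, 0, 0, 0, 0.05, 0], [-0.0025, -0.014, 0, 0, 0, 0.05, 0], [-0.002, -0.014, 0, 0, 0, 0.05, 0], [-0.001, -0.014, 0, 0, 0, 0.05, 0]]}}

```text
time_s: 5.92
tcp_pos: [0.581, -0.1446, 0.1503]
tool_rot: [2.677, 0.047, 1.728]
wrist_force: [8.9, 5.8, 2.5]
opening: 0.0005
grasp_force: 4.2
```

```bash
python3 w.py -156 -66 8
```

```text
[ 0.68  0.51 -0.54  2.08  0.63  0.19 -0.18] [8.9 5.8 2.5]
[ 0.0146 -0.0389  0.0044] 0.041524316740951875 -69.43436848664007 5.973588770913623 tilt 0.9999200043938906
1 x [0.0065, -0.0161, 0.0026, 0.004, 0.0, 0.05]
1 x [-0.0023, -0.0139, -0.0004, 0.0, 0.0, 0.05]
1 x [-0.0016, -0.0137, -0.0004, 0.0, 0.0, 0.0499]
1 x [-0.0005, -0.0137, -0.0004, 0.0, 0.0, 0.0499]
1 x [-0.0009, -0.0136, -0.0004, 0.0001, 0.0, 0.0499]
1 x [0.0002, -0.0136, -0.0004, 0.0001, 0.0, 0.0499]
1 x [0.0007, -0.0135, -0.0004, 0.0001, 0.0, 0.0499]
1 x [0.0006, -0.0134, -0.0004, 0.0001, -0.0, 0.0499]
```

Request:
{"op": "step_arm", "data": {"motion": [[0.006, -0.015, 0.001, 0.002, 0, 0.05, 0], [-0.002, -0.014, 0, 0, 0, 0.05, 0], [-0.0016, -0.014, 0, 0, 0, 0.05, 0], [-0.0005, -0.0137, 0, 0, 0, 0.05, 0], [-0.0005, -0.0136, 0, 0, 0, 0.05, 0], [0, -0.0136, 0, 0, 0, 0.05, 0], [0.0006, -0.0135, 0, 0, 0, 0.05, 0], [0.0006, -0.0135, 0, 0, 0, 0.05, 0]]}}

```text
time_s: 6.92
tcp_pos: [0.5363, -0.1306, 0.1284]
tool_rot: [2.939, -0.413, 0.517]
wrist_force: [5.3, -7.5, 4.3]
opening: 0.0006
grasp_force: 3.9
```

```bash
python3 w.py 154 -116 6
```

```text
[ 0.77  0.53 -0.66  2.2   1.26  0.19 -2.06] [ 5.3 -7.5  4.3]
[-0.0344 -0.022   0.0038] 0.04083962886770107 -147.34372721639298 -66.33403682825566 tilt 0.999956616597513
1 x [0.0067, -0.0138, 0.0015, 0.003, -0.0, 0.046]
1 x [-0.0009, -0.0124, -0.0005, -0.0, -0.0, 0.046]
1 x [-0.0002, -0.013, -0.0005, -0.0, -0.0, 0.046]
1 x [-0.0001, -0.0126, -0.0004, -0.0, -0.0, 0.0459]
1 x [0.0004, -0.0122, -0.0004, -0.0, 0.0, 0.0459]
1 x [0.0011, -0.0128, -0.0004, -0.0, 0.0, 0.0459]
```

```bash
python3 w.py 165 -94 6
```

```text
[ 0.77  0.53 -0.66  2.2   1.26  0.19 -2.06] [ 5.3 -7.5  4.3]
[-0.0344 -0.022   0.0038] 0.04083962886770107 -147.34372721639298 -66.33403682825566 tilt 0.999956616597513
1 x [0.0067, -0.0114, 0.0016, 0.003, 0.0001, 0.0256]
1 x [-0.0007, -0.0106, -0.0004, -0.0, 0.0001, 0.0252]
1 x [0.0007, -0.0099, -0.0004, -0.0, 0.0001, 0.0258]
1 x [0.0006, -0.0101, -0.0004, -0.0, 0.0001, 0.0255]
1 x [0.001, -0.0102, -0.0004, -0.0, 0.0001, 0.0261]
1 x [0.0021, -0.0103, -0.0004, -0.0, 0.0001, 0.0257]
```

Request:
{"op": "step_arm", "data": {"motion": [[0.006, -0.011, 0.001, 0.002, 0, 0.0255, 0], [-0.0005, -0.0105, 0, 0, 0, 0.0255, 0], [0.0007, -0.01, 0, 0, 0, 0.0255, 0], [0.0007, -0.01, 0, 0, 0, 0.0255, 0], [0.001, -0.01, 0, 0, 0, 0.0255, 0], [0.002, -0.01, 0, 0, 0, 0.0255, 0]]}}

```text
time_s: 7.68
tcp_pos: [0.5295, -0.101, 0.125]
tool_rot: [-3.115, -0.448, -0.011]
wrist_force: [0.1, -8.3, 0.7]
opening: 0.0005
grasp_force: 3.3
```

```bash
python3 w.py 154 -100 2
python3 - <<'E'
from h import *
a=np.mean([robot.get_image("top") for _ in range(3)],0).astype(np.uint8)
b=np.mean([robot.get_image("side") for _ in range(3)],0).astype(np.uint8)
crop(a,240,135,100,75,5,"pics/a.png");crop(b,210,160,110,130,3,"pics/b.png")
A=cv2.imread("pics/a.png");B=cv2.imread("pics/b.png");C=np.zeros((390,800,3),np.uint8)
A=cv2.resize(A,(470,352));C[:352,:470]=A;C[:390,470:800]=B;cv2.imwrite("pics/ab.png",C)
E
```

```text
[ 0.69  0.51 -0.64  2.23  1.38  0.2  -2.72] [ 0.1 -8.3  0.7]
[-0.0402  0.0079  0.0029] 0.04101869275124803 168.85560374017234 -93.83171109883014 tilt 0.9999696867447933
1 x [0.0098, -0.0084, -0.0003, 0.002, 0.0015, 0.0171]
1 x [0.0023, -0.0096, -0.0003, -0.0001, -0.0005, 0.0173]
```

View pics/ab.png

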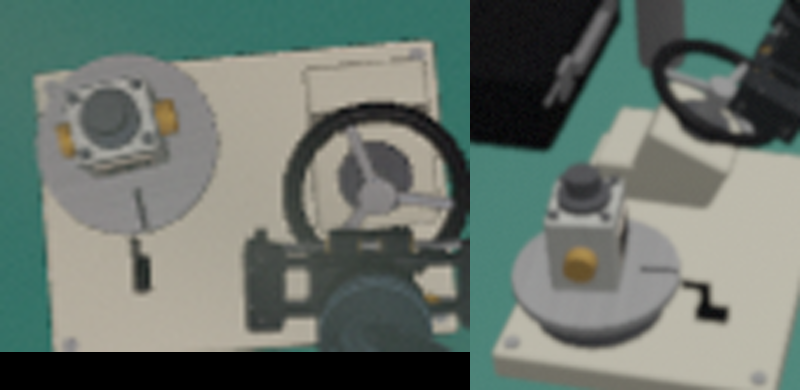

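```bash
python3 - <<'E'
from h import *
T=lambda a:np.array(a,float)/4.7+[240,135]-.4
p=ray("top",T([[137,188],[144,230]]),.072);d=p[1]-p[0];f=fx[2]
for v in(d,p[1]-tt,p[0]-tt):print(np.degrees(np.arctan2(v[1],v[0])-f)%360-180, np.hypot(*v[:2]))
q=proj("top",[tt+Ro.from_euler('z',f).apply([-r,0,0]) for r in(.0,.03,.05,.075)]);print((q-[239.6,134.6])*4.7)
E
python3 w.py 155 -90 2
```

```text
5.302960276397812 0.035071967886321304
6.984148709269419 0.07489155669233709
8.46378935423138 0.03984797242915086
[[126.48491097 141.05607453]
 [129.05232458 177.22346942]
 [130.7788553  201.41423787]
 [132.95360732 231.73800143]]
[ 0.69  0.51 -0.64  2.23  1.38  0.2  -2.71] [ 0.4 -5.4  0.3]
[-0.0402  0.0093  0.0029] 0.041262697557992604 166.94563511785682 -93.60268197827857 tilt 0.9999831148954028
1 x [0.0101, -0.0061, -0.0004, 0.0024, -0.0016, 0.99]
1 x [-0.0027, 0.0074, -0.0004, -0.0004, -0.0004, 0.99]
```

```bash
python3 w.py 157 -93.7 2
```

```text
[ 0.69  0.51 -0.64  2.23  1.38  0.2  -2.71] [ 0.4 -5.4  0.3]
[-0.0402  0.0093  0.0029] 0.041262697557992604 166.94563511785682 -93.60268197827857 tilt 0.9999831148954028
1 x [0.0097, -0.0049, -0.0004, 0.0011, 0.0015, 0.0003]
1 x [0.0016, -0.006, -0.0004, 0.0001, -0.0005, 0.0005]
```

Request:
{"op": "step_arm", "data": {"motion": [[0.004, -0.007, 0, 0, 0, 0, 0], [0.003, -0.007, 0, 0, 0, 0, 0], [0, 0, 0, 0, 0, 0, 0], [0, 0, 0, 0, 0, 0, 0]]}}

```text
time_s: 8.48
tcp_pos: [0.5322, -0.0932, 0.1264]
tool_rot: [-3.115, -0.447, -0.007]
wrist_force: [0.7, -6.6, -0.2]
opening: 0.0006
grasp_force: 3.5
```

```bash
cat > v.py <<'E'
from h import *
import sys
a=np.mean([robot.get_image("top") for _ in range(5)],0).astype(np.uint8)
crop(a,240,140,60,60,9,sys.argv[1])
E
python3 w.py 150 -94 2;python3 v.py pics/t2.png
```

```text
[ 0.67  0.51 -0.64  2.22  1.37  0.2  -2.72] [ 0.7 -6.6 -0.2]
[-0.0367  0.0156  0.0028] 0.03988519068080232 157.02326551823307 -93.63845336967134 tilt 0.9999759352307205
1 x [0.0071, -0.0023, -0.0004, 0.0014, 0.0017, 0.001]
1 x [0.002, -0.0044, -0.0004, 0.0004, -0.0003, 0.001]
```

View pics/t2.png

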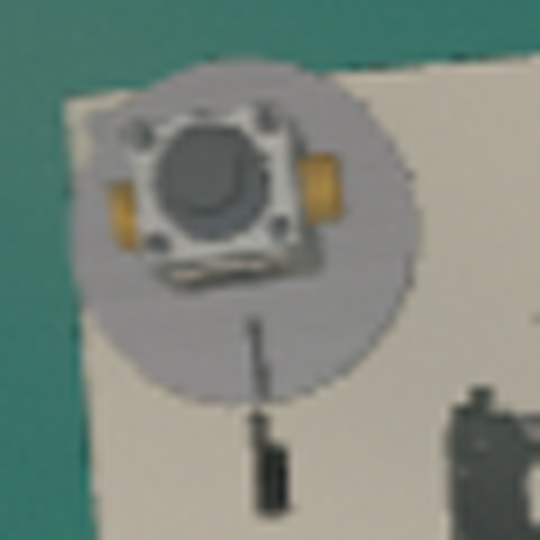

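The line runs from (252,320) to (264,397) in the crop, with the pointer tip at (257,413). That leaves about 2–4° of turntable. I'll measure it numerically.

```bash
cat > ln.py <<'E'
from h import *
a=np.mean([robot.get_image("top") for _ in range(6)],0)
g=a.mean(2).astype(np.float32)
# rectified top-down patch at z=.072 in fixture frame about tt: polar dark-line profile
f=fx[2];i=robot.camera_info("top")
th=np.radians(np.arange(-25,25.1,.25))
for r in(.046,.052,.058,.064,.070):
    P=[tt+Ro.from_euler('z',f+t).apply([-r,0,0]) for t in th]
    q=proj("top",P,i).astype(np.float32);v=cv2.remap(g,q[:,0],q[:,1],cv2.INTER_LINEAR).ravel()
    w=np.clip(np.median(v)-v-8,0,None);print(r,round(float(np.degrees((w*th).sum()/w.sum())),2),round(float(w.max()),1))
# pointer at z=.072?
for r in(.079,.083,.087):
    P=[tt+Ro.from_euler('z',f+t).apply([-r,0,0]) for t in th]
    q=proj("top",P,i).astype(np.float32);v=cv2.remap(g,q[:,0],q[:,1],cv2.INTER_LINEAR).ravel()
    w=np.clip(np.median(v)-v-15,0,None);print("ptr",r,round(float(np.degrees((w*th).sum()/w.sum())),2),round(float(w.max()),1))
E
python3 ln.py
```

```text
0.046 2.44 42.1
0.052 2.66 39.1
0.058 2.45 36.2
0.064 3.07 36.9
0.07 2.8 32.4
ptr 0.079 0.3 14.8
ptr 0.083 0.44 73.1
ptr 0.087 0.71 65.2
```

Request:
{"op": "step_arm", "data": {"motion": [[0.002, -0.003, 0, 0, 0, 0, 0], [0.001, -0.003, 0, 0, 0, 0, 0], [0, 0, 0, 0, 0, 0, 0], [0, 0, 0, 0, 0, 0, 0]]}}

```text
time_s: 9.52
tcp_pos: [0.5334, -0.091, 0.1271]
tool_rot: [-3.116, -0.447, -0.008]
wrist_force: [-0.5, -8.2, 0.1]
opening: 0.0005
grasp_force: 4.0
```

```bash
python3 ln.py; python3 w.py 150 -94 1
```

```text
0.046 1.36 34.4
0.052 1.01 34.1
0.058 1.08 44.2
0.064 1.03 49.0
0.07 0.92 38.9
ptr 0.079 0.3 15.2
ptr 0.083 0.41 75.0
ptr 0.087 0.73 64.9
[ 0.67  0.51 -0.64  2.22  1.36  0.21 -2.72] [-0.3 -7.9 -0.2]
[-0.0353  0.0177  0.0028] 0.03950652461707511 153.32723334237042 -93.68011992189112 tilt 0.9999671328357999
1 x [0.0064, -0.0019, -0.0005, 0.0018, 0.0019, 0.0018]
```

Request:
{"op": "step_arm", "data": {"motion": [[0.0005, -0.002, 0, 0, 0, 0, 0], [0, 0, 0, 0, 0, 0, 0], [0, 0.012, 0, 0, 0, 0, 0], [0, 0, -0.05, 0, 0, 0, 0], [0, 0, -0.08, 0, 0, 0, 0], [0, 0, -0.1, 0, 0, 0, 0.3], [0, 0, -0.08, 0, 0, 0, 1]]}}

```text
time_s: 10.7
tcp_pos: [0.474, -0.0969, 0.2526]
tool_rot: [-3.108, -0.449, -0.006]
wrist_force: [-0.9, -0.8, 0.3]
opening: 0.0183
grasp_force: 0.0
```

```bash
python3 ln.py
python3 - <<'E'
from h import *
s=robot.read_state();print(s['q'].round(2),s['time_s'])
S=TM(Ro.from_euler('z',sc[2]).as_matrix(),[sc[0],sc[1],.005])
y=S[:3,1]
A=cur();print(np.degrees(np.arctan2(A[1,1],A[0,1])))
g=(S@[.003,0,.026,1])[:3]
B=TM(tool([0,0,-1],-y),g+[0,0,.15]);  # tool y towards -y world
A=rows(A,B);print(g)
E
```

```text
0.046 0.67 30.6
0.052 0.95 32.7
0.058 0.61 39.8
0.064 0.78 43.7
0.07 0.8 41.9
ptr 0.079 0.31 14.4
ptr 0.083 0.43 72.5
ptr 0.087 0.71 64.3
[ 1.31  0.28 -1.24  2.24  0.47  0.4  -1.83] 11.0
-89.46207294806094
5 x [-0.002, 0.1021, 0.0272, -0.0003, -0.0286, -0.0067]
[ 0.49973832 -0.35044023  0.031     ]
```

Request:
{"op": "step_arm", "data": {"motion": [[-0.002, 0.102, 0.027, 0, -0.0286, -0.0067, 0.7], [-0.002, 0.102, 0.027, 0, -0.0286, -0.0067, 0.7], [-0.002, 0.102, 0.027, 0, -0.0286, -0.0067, 0.7], [-0.002, 0.102, 0.027, 0, -0.0286, -0.0067, 0.7], [-0.002, 0.102, 0.027, 0, -0.0286, -0.0067, 0.7], [0, 0, 0, 0, 0, 0, 0.7]]}}

```text
time_s: 11.75
tcp_pos: [0.5002, -0.3526, 0.1775]
tool_rot: [-3.136, 0.003, 0.108]
wrist_force: [0.3, 1.2, 0.0]
opening: 0.0615
grasp_force: 0.0
```

```bash
cat > g.py <<'E'
from h import *
import sys
s=robot.read_state();print(s['q'].round(2),s['opening'],s['time_s'])
S=TM(Ro.from_euler('z',sc[2]).as_matrix(),[sc[0],sc[1],.005])
g=(S@[.006,0,.026,1])[:3];A=cur()
for h in map(float,sys.argv[1:]): A=rows(A,TM(tool([0,0,-1],-S[:3,1]),g+[0,0,h]))
E
python3 g.py .05 0;python3 - <<'E'
from h import *
i=robot.camera_info("wrist");cv2.imwrite("pics/w2.png",robot.get_image("wrist"))
S=TM(Ro.from_euler('z',sc[2]).as_matrix(),[sc[0],sc[1],.005])
print(proj("wrist",[(S@[*p,1])[:3] for p in([.07,.025,.044],[.07,-.025,.044],[-.064,-.018,.04],[-.064,.018,.04])],i))
E
```

```text
[ 1.16  0.76 -0.93  1.66  0.67  1.07 -1.44] 0.06153492056225722 11.75
2 x [0.003, -0.0018, 0.0965, -0.001, 0.0005, -0.0005]
1 x [0.0005, 0.0004, 0.1009, 0.0001, 0.001, -0.0009]
[[286.25752662 104.46069498]
 [354.56859423 104.29679561]
 [341.70961098 263.05584692]
 [300.32990177 263.01623106]]
```

View pics/w2.png

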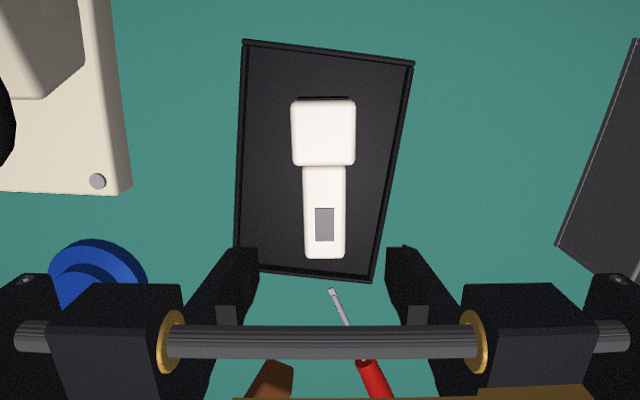

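Wrist view: the scanner's head front is at (292–355,100) and its tail at (304–344,258), about 3 mm further forward and 2 mm further right than modelled. I'll update it and grasp.

```bash
sed -i 's/^def wheel/sc=sc+np.array([.003,-.002,0]) if "sc" in globals() else None\ndef wheel/' h.py; python3 g.py .05 0
```

```text
[ 1.16  0.76 -0.93  1.67  0.67  1.07 -1.44] 0.061541125486281115 11.8
2 x [0.0052, 0.0033, 0.0975, -0.0011, 0.0002, 0.0]
1 x [0.0006, 0.0008, 0.101, -0.0002, 0.0004, 0.0]
```

Request:
{"op": "step_arm", "data": {"motion": [[0.005, 0.003, 0.097, -0.001, 0, 0, 0.7], [0.005, 0.003, 0.097, -0.001, 0, 0, 0.7], [0.001, 0, 0.05, 0, 0, 0, 0.7], [0, 0.001, 0.05, 0, 0, 0, 0.7], [0, 0, 0, 0, 0, 0, 0.7], [0, 0, 0, 0, 0, 0, 0], [0, 0, 0, 0, 0, 0, 0], [0, 0, 0, 0, 0, 0, 0]]}}

```text
time_s: 12.8
tcp_pos: [0.5061, -0.353, 0.0354]
tool_rot: [3.14, -0.002, 0.111]
wrist_force: [-0.4, -0.6, 4.3]
opening: 0.0357
grasp_force: 30.0
```

Request:
{"op": "step_arm", "data": {"motion": [[0, 0, 0, 0, 0, 0, 0], [0, 0, 0, 0, 0, 0, 0]]}}

```text
time_s: 13.05
tcp_pos: [0.5061, -0.353, 0.0353]
tool_rot: [3.14, -0.002, 0.111]
wrist_force: [-1.6, -0.3, 6.8]
opening: 0.0361
grasp_force: 30.0
```

```bash
cat > sp.py <<'E'
from h import *
# scanner-in-tool: window ahead of TCP along scanner x
s=robot.read_state();print(s['q'].round(2),s['opening'],s['grasp_force'],s['tcp_pos'],s['tool_rot'])
S=TM(Ro.from_euler('z',sc[2]).as_matrix(),[sc[0],sc[1],.005])
A=cur();G=np.linalg.inv(A)@S
# level: use measured grasp; fix roll/pitch assumed flat in tray
np.save("grasp.npy",G);np.save("pick.npy",A)
print(G.round(4))
M=Ro.from_euler('z',fx[2]).as_matrix()
def tgt(d,dz=0): # scanner pose with window d before plate
    pl=np.array([tt[0],tt[1],.113])+M@[-.027,0,0]
    return TM(M,pl+M@[-d-.071,0,-.022+dz])@np.linalg.inv(G)
B=A.copy();B[2,3]+=.13
B=rows(A,B)
C=tgt(.20,.05);print(C[:3,3]);B=rows(B,C);B=rows(B,tgt(.075));print(B[:3,3])
E
python3 sp.py
```

```text
[ 1.07  0.94 -0.79  1.71  0.85  0.87 -1.55] 0.03613263040833326 29.973400617018342 [ 0.50608591 -0.35299657  0.03531381] [ 3.13962923e+00 -1.65565415e-03  1.10813844e-01]
[[ 1.00e+00  4.00e-04  1.70e-03 -6.30e-03]
 [ 4.00e-04 -1.00e+00  2.00e-03 -1.00e-03]
 [ 1.70e-03 -2.00e-03 -1.00e+00  3.03e-02]
 [ 0.00e+00  0.00e+00  0.00e+00  1.00e+00]]
3 x [0.0001, 0.0002, -0.0867, -0.0, 0.0, -0.0]
[0.33344423 0.07800755 0.17131381]
9 x [-0.0295, -0.0988, -0.0015, -0.0, -0.0, 0.0017]
3 x [0.0834, 0.0004, 0.0321, -0.0, -0.0, -0.001]
[0.45761358 0.08655583 0.12144656]
```

```bash
cat >> sp.py <<'E'
print("----")
B=A.copy();B[2,3]+=.17
B=rows(A,B,5)
C=tgt(.12,.08);B=rows(B,C);B=rows(B,tgt(.075));print(B[:3,3])
E
python3 sp.py|sed -n '/----/,$p'
```

```text
----
5 x [0.0001, 0.0001, -0.068, -0.0, 0.0, -0.0]
9 x [-0.0118, -0.0983, 0.0007, -0.0, -0.0, 0.0017]
2 x [0.044, -0.0016, 0.0786, -0.0, -0.0, -0.0016]
[0.45820985 0.08638081 0.12094798]
```

Request:
{"op": "step_arm", "data": {"motion": [[0, 0, -0.03, 0, 0, 0, 0], [0, 0, -0.05, 0, 0, 0, 0], [0, 0, -0.08, 0, 0, 0, 0], [0, 0, -0.09, 0, 0, 0, 0], [0, 0, -0.09, 0, 0, 0, 0], [0, 0, 0, 0, 0, 0, 0]]}}

```text
time_s: 13.8
tcp_pos: [0.5077, -0.3528, 0.2094]
tool_rot: [3.136, -0.007, 0.111]
wrist_force: [0.1, -0.7, -3.4]
opening: 0.0361
grasp_force: 30.0
```

Request:
{"op": "step_arm", "data": {"motion": [[-0.006, -0.05, 0, 0, 0, 0.001, 0], [-0.012, -0.098, 0, 0, 0, 0.002, 0], [-0.012, -0.098, 0, 0, 0, 0.002, 0], [-0.012, -0.098, 0, 0, 0, 0.002, 0], [-0.012, -0.098, 0, 0, 0, 0.002, 0], [-0.012, -0.098, 0, 0, 0, 0.002, 0], [-0.012, -0.098, 0, 0, 0, 0.002, 0], [-0.012, -0.098, 0, 0, 0, 0.002, 0]]}}

```text
time_s: 14.8
tcp_pos: [0.4261, 0.0112, 0.2037]
tool_rot: [3.14, 0.0, 0.064]
wrist_force: [-0.0, 0.2, -2.7]
opening: 0.0361
grasp_force: 30.0
```

Request:
{"op": "step_arm", "data": {"motion": [[-0.012, -0.098, 0, 0, 0, 0.002, 0], [-0.006, -0.05, 0, 0, 0, 0.001, 0], [0, 0, 0, 0, 0, 0, 0], [0, 0, 0, 0, 0, 0, 0]]}}

```text
time_s: 15.3
tcp_pos: [0.4136, 0.0822, 0.2036]
tool_rot: [3.14, 0.0, 0.054]
wrist_force: [-0.5, 0.4, -2.5]
opening: 0.036
grasp_force: 30.0
```

```bash
cat > sq.py <<'E'
from h import *
import sys
G=np.load("grasp.npy")
M=Ro.from_euler('z',fx[2]).as_matrix();pl=np.array([tt[0],tt[1],.113])+M@[-.027,0,0]
def tgt(d,dz=0): return TM(M,pl+M@[-d-.071,0,-.022+dz])@np.linalg.inv(G)
s=robot.read_state();print(s['q'].round(2),s['time_s'],s['grasp_force']);A=cur()
S=A@G;w=(S@[.071,0,.022,1])[:3];print("window rel plate (fixture)",(M.T@(w-pl)).round(4),"axes err",Ro.from_matrix(M.T@S[:3,:3]).as_rotvec().round(4))
for a in sys.argv[1:]:
    d,dz=map(float,a.split(','));A=rows(A,tgt(d,dz))
E
python3 sq.py .12,.08 .075,0
```

```text
[ 0.61  0.44 -1.1   2.11  0.51  0.89 -2.3 ] 15.3 29.95565132237971
window rel plate (fixture) [-0.1198 -0.0016  0.0821] axes err [ 0.0002  0.0018 -0.0103]
1 x [-0.0005, -0.0019, 0.0045, -0.0, 0.0006, -0.0033]
2 x [0.0446, -0.0001, 0.0804, -0.0, -0.0002, -0.0001]
```

Request:
{"op": "step_arm", "data": {"motion": [[0, -0.002, 0.0045, 0, 0, -0.0033, 0], [0.03, 0, 0.05, 0, 0, 0, 0], [0.03, 0, 0.055, 0, 0, 0, 0], [0.03, 0, 0.055, 0, 0, 0, 0], [0, 0, 0, 0, 0, 0, 0], [0, 0, 0, 0, 0, 0, 0]]}}

```text
time_s: 16.05
tcp_pos: [0.4585, 0.0869, 0.1222]
tool_rot: [3.141, -0.001, 0.064]
wrist_force: [0.6, -0.3, -2.5]
opening: 0.0358
grasp_force: 30.0
```

```bash
python3 sq.py .075,0
python3 - <<'E'
from h import *
i=robot.camera_info("wrist");w=robot.get_image("wrist")
b=np.mean([robot.get_image("side") for _ in range(3)],0).astype(np.uint8)
a=np.mean([robot.get_image("top") for _ in range(3)],0).astype(np.uint8)
M=Ro.from_euler('z',fx[2]).as_matrix();pl=np.array([tt[0],tt[1],.113])+M@[-.027,0,0]
S=cur()@np.load("grasp.npy");win=(S@[.071,0,.022,1])[:3]
print("wrist plate,tt-axis-top px",proj("wrist",[pl,[*tt[:2],.150]],i), "win",proj("wrist",win,i))
q=proj("side",[pl,win,(S@[-.064,0,.04,1])[:3]]);print("side plate win tail",(q-[230,180])*4,proj("top",[win,[*tt[:2],.15]]))
C=np.zeros((560,800,3),np.uint8)
C[:360,:400]=cv2.resize(b[180:270,230:330],None,fx=4,fy=4,interpolation=2)
C[:280,400:]=cv2.resize(a[140:210,230:330],None,fx=4,fy=4,interpolation=2)
C[300:550,400:]=cv2.resize(w,(400,250))
cv2.imwrite("pics/c.png",C)
E
```

```text
[ 0.44  0.63 -0.92  2.07  0.72  0.79 -2.43] 16.05 29.95580630376935
window rel plate (fixture) [-0.0746  0.001   0.0008] axes err [0.0013 0.001  0.0004]
1 x [-0.0008, 0.0019, 0.0017, -0.0004, 0.0003, 0.0001]
wrist plate,tt-axis-top px [[ 323.8167302   -85.95677252]
 [ 325.00886841 -274.07195232]] win [[320.75853901 129.75057032]]
side plate win tail [[127.05352135 235.56449313]
 [237.90590777 250.43366727]
 [447.65371217 256.20350386]] [[266.55118584 189.57322162]
 [263.45919375 160.93790825]]
```

View pics/c.png

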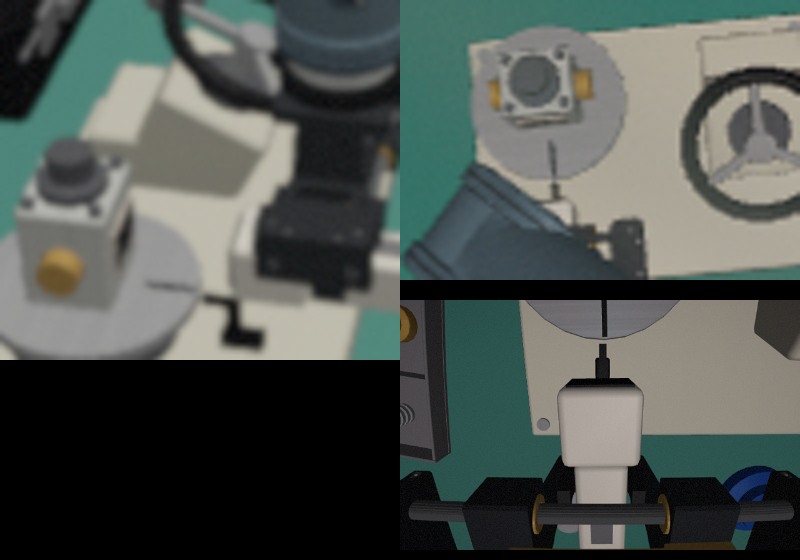

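Run:
```python
from h import *
w=robot.get_image("wrist");i=robot.camera_info("wrist")
S=cur()@np.load("grasp.npy")
g=w[:,290:360].mean(2)
for r in(3,20,40,52,72,80,105,115):
    k=np.clip(np.median(g[r])-g[r]-25,0,None);u=290+(k*np.arange(70)).sum()/max(k.sum(),1)
    z=.072 if r<75 else .05
    p=ray("wrist",[u,r],z,i)[0];print(r,u.round(1),(S[:3,:3].T@(p-S[:3,3])).round(4))
for r in (150,190,210,240,255):
    v=w[r,240:400].mean(1);m=np.where(v>140)[0];m=m[m>0];print(r,240+m.min(),240+m.max())
```

```text
3 326.2 [ 0.1254 -0.0025 -0.0197]
20 326.5 [ 0.118  -0.0027 -0.0197]
40 326.9 [ 0.109  -0.0029 -0.0197]
52 327.2 [ 0.1036 -0.0031 -0.0197]
72 324.0 [ 0.0943 -0.0015 -0.0197]
80 324.1 [ 0.0905 -0.0018 -0.0417]
105 323.5 [ 0.0768 -0.0015 -0.0417]
115 323.6 [ 0.0712 -0.0016 -0.0417]
150 241 399
190 241 399
210 241 399
240 263 380
255 264 379
```

Request:
{"op": "step_arm", "data": {"motion": [[0, 0.003, 0.0015, 0, 0, 0, 0], [0, 0, 0, 0, 0, 0, 0]]}}

```text
time_s: 16.7
tcp_pos: [0.4588, 0.0854, 0.1208]
tool_rot: [3.141, -0.001, 0.065]
wrist_force: [-0.5, 0.3, -4.2]
opening: 0.0359
grasp_force: 30.0
```

```bash
python3 sq.py
python3 - <<'E'
from h import *
S=cur()@np.load("grasp.npy")
print((proj("side",[(S@[*p,1])[:3] for p in([.07,.025,.044],[.07,.025,0],[.07,-.025,.044],[.02,.025,0])])-[230,180])*4)
E
```

```text
[ 0.44  0.63 -0.91  2.07  0.72  0.79 -2.43] 16.7 29.955826783552766
window rel plate (fixture) [-0.0744 -0.0006 -0.0005] axes err [0.001  0.001  0.0005]
[[230.77796206 249.56137155]
 [232.16352542 301.81886394]
 [248.30480624 200.18667972]
 [308.78364694 312.20020353]]
```

Run:
```python
from h import *
S=cur()@np.load("grasp.npy")
b=np.mean([robot.get_image("side") for _ in range(8)],0).astype(np.uint8)
c=cv2.resize(b[215:265,245:325],None,fx=10,fy=10,interpolation=2)
P=[[.07,.025,.044],[.07,.025,0],[.07,-.025,.044],[.02,.025,0],[.02,.025,.044],[-.064,.018,.0],[-.064,.018,.04]]
M=Ro.from_euler('z',fx[2]).as_matrix();pl=np.array([tt[0],tt[1],.113])+M@[-.027,0,0]
X=[(S@[*p,1])[:3] for p in P]+[pl+M@[0,a,b] for a in(.023,-.023) for b in(.018,-.018)]
for q in (proj("side",X)-[245-.45,215-.45])*10: cv2.circle(c,tuple(int(v) for v in q),4,(0,0,255),-1)
cv2.imwrite("pics/d.png",c)
```

```text
(no output)
```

View pics/d.png

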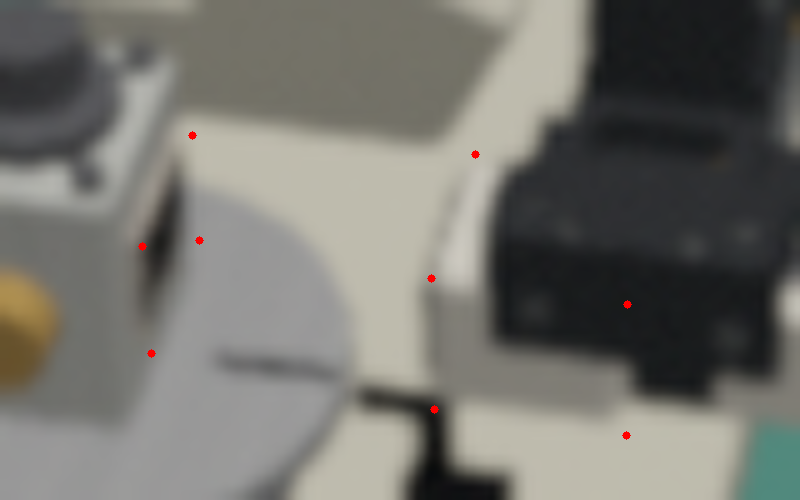

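Run:
```python
from h import *
w=np.mean([robot.get_image("wrist") for _ in range(4)],0);i=robot.camera_info("wrist")
S=cur()@np.load("grasp.npy")
g=w.mean(2)
print("col profile 300", g[115:150:1,300].astype(int).tolist())
for r in(160,180,200,218,230,245,255):
    d=np.abs(np.diff(g[r]));L=230+np.argmax(d[230:285]);R=360+np.argmax(d[360:415]);print(r,L,R,R-L,(L+R)/2,d[L].round(),d[R].round())
print("head/handle step col 270",g[250:285,268].astype(int).tolist())
for r in(285,300): 
    d=np.abs(np.diff(g[r]));L=270+np.argmax(d[270:310]);R=330+np.argmax(d[330:372]);print(r,L,R,d[L],d[R])
for p in([.07,.025,.044],[.07,-.025,.044],[.02,.025,.044],[.02,-.025,.044],[.02,.018,.04],[.02,-.018,.04],[.0705,0,.044],[.07,.0,.0]):print(p,proj("wrist",(S@[*p,1])[:3],i).round(1))
```

```text
col profile 300 [142, 141, 143, 142, 142, 141, 142, 142, 145, 138, 62, 0, 2, 1, 2, 4, 1, 3, 4, 5, 9, 29, 28, 23, 42, 74, 77, 85, 93, 104, 110, 119, 125, 127, 133]
160 250 389 139 319.5 44.0 48.0
180 252 388 136 320.0 44.0 56.0
200 253 387 134 320.0 46.0 47.0
218 256 384 128 320.0 33.0 30.0
230 257 384 127 320.5 32.0 27.0
245 258 383 125 320.5 30.0 29.0
255 259 383 124 321.0 54.0 79.0
head/handle step col 270 [161, 161, 160, 160, 159, 158, 158, 159, 158, 157, 158, 153, 151, 146, 145, 117, 58, 3, 7, 7, 11, 10, 11, 6, 11, 10, 7, 10, 9, 10, 11, 5, 14, 5, 12]
285 279 363 50.16666666666667 64.75
300 280 363 58.91666666666667 74.75
[0.07, 0.025, 0.044] [[247.2 142.7]]
[0.07, -0.025, 0.044] [[394.6 142.8]]
[0.02, 0.025, 0.044] [[256.3 271.7]]
[0.02, -0.025, 0.044] [[385.5 271.6]]
[0.02, 0.018, 0.04] [[275.7 266.4]]
[0.02, -0.018, 0.04] [[366.2 266.4]]
[0.0705, 0, 0.044] [[320.9 141.1]]
[0.07, 0.0, 0.0] [[320.9 126.2]]
```

Request:
{"op": "step_arm", "data": {"motion": [[0, 0, 0, 0, 0, 0, 0], [0, 0, 0, 0, 0, 0, 0], [0, 0, 0, 0, 0, 0, 0], [0, 0, 0, 0, 0, 0, 0], [0, 0, 0, 0, 0, 0, 0], [0, 0, 0, 0, 0, 0, 0], [0, 0, 0, 0, 0, 0, 0], [0, 0, 0, 0, 0, 0, 0]]}}

```text
time_s: 18.3
tcp_pos: [0.4589, 0.0856, 0.1209]
tool_rot: [3.141, -0.001, 0.065]
wrist_force: [-0.4, -0.2, -2.9]
opening: 0.0353
grasp_force: 30.0
```

Request:
{"op": "step_arm", "data": {"motion": [[0, 0, 0, 0, 0, 0, 0], [0, 0, 0, 0, 0, 0, 0], [0, 0, 0, 0, 0, 0, 0], [0, 0, 0, 0, 0, 0, 0], [0, 0, 0, 0, 0, 0, 0], [0, 0, 0, 0, 0, 0, 0], [0, 0, 0, 0, 0, 0, 0], [0, 0, 0, 0, 0, 0, 0]]}}

```text
time_s: 19.3
tcp_pos: [0.4589, 0.0856, 0.1209]
tool_rot: [3.141, -0.001, 0.065]
wrist_force: [0.2, -0.2, -2.3]
opening: 0.0359
grasp_force: 30.0
```

```bash
python3 sq.py .12,.085
cat > rt.py <<'E'
from h import *
import sys
P=np.load("pick.npy");A=cur()
if len(sys.argv)>1: A[:3,3]=[.4136,.0822,.2036]
for h in map(float,sys.argv[2:]): B=P.copy();B[2,3]+=h;A=rows(A,B)
E
python3 rt.py x .17
```

```text
[ 0.44  0.63 -0.91  2.07  0.72  0.79 -2.43] 19.3 29.955774983391166
window rel plate (fixture) [-0.0744 -0.0004 -0.0004] axes err [0.0011 0.0009 0.0007]
2 x [-0.0456, -0.0004, -0.0854, -0.0002, 0.0001, 0.0001]
9 x [0.0122, 0.0981, -0.0002, -0.0, 0.0, -0.0016]
```

Request:
{"op": "step_arm", "data": {"motion": [[-0.03, 0, -0.05, 0, 0, 0, 0], [-0.03, 0, -0.06, 0, 0, 0, 0], [-0.03, 0, -0.06, 0, 0, 0, 0], [0.006, 0.05, 0, 0, 0, -0.001, 0], [0.012, 0.098, 0, 0, 0, -0.0016, 0], [0.012, 0.098, 0, 0, 0, -0.0016, 0], [0.012, 0.098, 0, 0, 0, -0.0016, 0], [0.012, 0.098, 0, 0, 0, -0.0016, 0]]}}

```text
time_s: 20.3
tcp_pos: [0.4572, -0.1373, 0.2062]
tool_rot: [3.14, -0.001, 0.088]
wrist_force: [-0.0, 1.1, -2.6]
opening: 0.0358
grasp_force: 30.0
```

Request:
{"op": "step_arm", "data": {"motion": [[0.012, 0.098, 0, 0, 0, -0.0016, 0], [0.012, 0.098, 0, 0, 0, -0.0016, 0], [0.012, 0.098, 0, 0, 0, -0.0016, 0], [0.012, 0.098, 0, 0, 0, -0.0016, 0], [0.006, 0.05, 0, 0, 0, -0.001, 0], [0, 0, 0, 0, 0, 0, 0], [0, 0, 0, 0, 0, 0, 0]]}}

```text
time_s: 21.18
tcp_pos: [0.5054, -0.3516, 0.2061]
tool_rot: [-3.141, -0.0, 0.112]
wrist_force: [0.4, 0.2, -3.1]
opening: 0.0362
grasp_force: 30.0
```

```bash
sed -i 's/^if.*$//; s/argv\[2:\]/argv[1:]/' rt.py; python3 rt.py .05 .008
```

```text
3 x [0.0003, 0.0009, 0.0805, -0.0002, 0.0001, 0.0002]
1 x [0.0009, -0.0, 0.0826, -0.0007, 0.0004, 0.0005]
```

Request:
{"op": "step_arm", "data": {"motion": [[0, 0.001, 0.08, 0, 0, 0, 0], [0, 0.001, 0.08, 0, 0, 0, 0], [0, 0.001, 0.08, 0, 0, 0, 0], [0.001, 0, 0.04, -0.001, 0, 0, 0], [0, 0, 0.04, 0, 0, 0, 0], [0, 0, 0, 0, 0, 0, 0], [0, 0, 0, 0, 0, 0, 0]]}}

```text
time_s: 22.05
tcp_pos: [0.5071, -0.3548, 0.0474]
tool_rot: [3.137, -0.002, 0.111]
wrist_force: [-0.3, -0.3, -2.0]
opening: 0.0357
grasp_force: 30.0
```

```bash
python3 rt.py 0; python3 -c "
from h import *
print(robot.read_state()['wrist_force'])"
```

```text
1 x [-0.0018, -0.0039, 0.0242, 0.0009, -0.0002, 0.0001]
[-0.29207919 -0.29167471 -1.98002841]
```

Now I'll lower it in small steps until contact.

Request:
{"op": "step_arm", "data": {"motion": [[-0.002, -0.002, 0.008, 0.001, 0, 0, 0], [0, -0.002, 0.008, 0, 0, 0, 0], [0, 0, 0.004, 0, 0, 0, 0], [0, 0, 0, 0, 0, 0, 0], [0, 0, 0, 0, 0, 0, 0]]}}

```text
time_s: 22.68
tcp_pos: [0.5052, -0.3527, 0.0364]
tool_rot: [3.141, -0.001, 0.111]
wrist_force: [-1.0, 0.2, -2.5]
opening: 0.0355
grasp_force: 30.0
```

Request:
{"op": "step_arm", "data": {"motion": [[0, 0, 0.0025, 0, 0, 0, 0], [0, 0, 0, 0, 0, 0, 0], [0, 0, 0, 0, 0, 0, 0]]}}

```text
time_s: 23.05
tcp_pos: [0.5053, -0.3528, 0.0353]
tool_rot: [3.14, -0.001, 0.111]
wrist_force: [-2.2, 0.5, 1.3]
opening: 0.036
grasp_force: 30.0
```

Request:
{"op": "step_arm", "data": {"motion": [[0, 0, 0, 0, 0, 0, 0.62], [0, 0, 0, 0, 0, 0, 0.62], [0, 0, 0, 0, 0, 0, 0.62], [0, 0, -0.03, 0, 0, 0, 0.62], [0, 0, -0.07, 0, 0, 0, 0.62], [0, 0, -0.1, 0, 0, 0, 0.62], [0, 0, -0.1, 0, 0, 0, 0.62], [0, 0, 0, 0, 0, 0, 0.62]]}}

```text
time_s: 24.05
tcp_pos: [0.5075, -0.3532, 0.1902]
tool_rot: [3.136, -0.007, 0.111]
wrist_force: [-0.0, -0.3, -0.5]
opening: 0.0546
grasp_force: 0.0
```

```bash
python3 ln.py
python3 - <<'E'
from h import *
w=np.mean([robot.get_image("wrist") for _ in range(3)],0);i=robot.camera_info("wrist");g=w.mean(2).astype(np.uint8)
S=TM(Ro.from_euler('z',sc[2]).as_matrix(),[sc[0],sc[1],.005])
print(proj("wrist",[(S@[*p,1])[:3] for p in([.07,.025,.044],[.07,-.025,.044],[-.064,-.018,.04],[-.064,.018,.04])],i).round())
n,l,st,c=cv2.connectedComponentsWithStats((g>190).astype(np.uint8))
print([s.tolist() for s in st[1:] if s[4]>1500]);print(robot.read_state()['time_s'],robot.read_state()['tcp_pos'])
E
```

```text
0.046 0.62 30.4
0.052 0.99 32.6
0.058 0.56 40.5
0.064 0.87 42.2
0.07 0.81 40.6
ptr 0.079 0.29 15.2
ptr 0.083 0.42 71.4
ptr 0.087 0.72 64.1
[[289. 107.]
 [356. 107.]
 [342. 261.]
 [302. 261.]]
[[0, 0, 120, 197, 10282], [291, 109, 63, 61, 3670], [302, 171, 41, 89, 2921]]
24.5 [ 0.50463672 -0.35236165  0.18425194]
```

The scanner is back in its tray as modelled (head at (291–354,109), tail at row 260), and the turntable line is still on the pointer.

```bash
python3 -c "
from cell import robot
print(robot.hand_in())"
```

```text
the job is handed in; nothing more can be done
None
```

I handed the job in at about 24.5 s: the plate is squared to within about 0.5° of the pointer, the scanner was held about 74 mm in front of it for over 2 s, and it's back flat in its tray with the gripper clear; the hand-in gave no verdict.

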